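# Try the wheel brake of the grey basket trolley

## Robot

A 7-joint arm with a two-finger parallel gripper is mounted at the origin on the work surface. World frame = base frame: x ahead of the robot, y to its left, z up, the work surface at z = 0. Lengths are in mm, angles in rad, forces in N, time in s.
With the tool pointing down it reaches from about 400 to 875 mm from the base axis. Payload 4.4 kg.
Tool frame: the origin (TCP) lies at the very end of the fingers, on their centre line; the grasp point (between the pads) lies 19 mm behind it; y points along the fingers, x is the direction in which the jaws open and shut, and the axes are right-handed (so a half turn about y gives the same grasp; the last joint's range is limited). The gripper opens to 85 mm and grips with 20 to 120 N. Pads are 22 mm wide; open, the fingers measure 114 mm over their backs; the gripper's body (76 mm by 85 mm) begins 54 mm behind the grasp point. The pads swing forward as they close: fully open they stand 13 mm farther back than shut.
Start: joints at [1.27, 0.628, 0.038, 1.517, -0.027, 0.996, -0.02], TCP at [151.249, -632.172, 231.313] pointing down, gripper open.
Joint ranges: [-3.06, 3.06], [-0.37, 2.12], [-1.25, 1.32], [0.18, 2.47], [-1.1, 4.24], [0.23, 1.98], [-2.94, 2.94]. Speed limits (rad/s): [2.57, 2.57, 3.14, 3.14, 3.14, 3.14, 3.14].

## Interface

Orientations are given as [roll, pitch, yaw] about the fixed x, y, z axes, in that order (R = Rz(yaw) Ry(pitch) Rx(roll)).
In Python, from cell import readout, eyes, finish_job gives the robot as it stands. The module is installed in compiled form; this text tells all that it offers.
- The arm moves only by the tool apply_moves, never from a script. Its argument "commands" is a list that holds one entry, the list of rows, each a list of 6 numbers: the shift along the tool's x, y, z in units of 0.04 m (1.0 is 0.04 m), then the turn, a rotation vector about the tool's x, y, z in units of 5 degrees (1.0 is 5 degrees). A call has 1 to 8 rows; each row shifts and turns the pose as measured when the row begins, along the tool's axes as they then stand; what a row does not reach is not made up. A row lasts 1/12 s, in which the tool goes at most 41.7 mm and 7.16 degrees, less where a joint would pass 70% of its speed; a pose out of reach is approached as far as the arm can. A call with a number of a shift or a turn outside -1 to 1 is refused whole. A call with a gripper value outside its range is refused whole. "claw" is the finger opening in mm, from 0 to 85.4, set as the call begins (left out, the last holds). The fingers move at their own pace and stop on an object; the grip force is fixed at half the most. Time passes only in rows, so rows that do not move let the fingers close. It gives the time, the measured TCP pose, the force and the opening at its end, in the units of the state.
- readout.read_state(): the state, without advancing time (a new reading comes with each control period).
- eyes.get_image(name): name is "side" or "top" or "wrist"; returns a dict with "image" (400x640x3 uint8, red, green, blue), "mtx" (3x3 intrinsics, pixels), "k1" (the pictures are not rectified: a ray, as slopes to the right and down, at radius r is drawn at 1 + k1 r^2 times it, then the intrinsics apply), "rvec" (rotation vector, rad) and "tvec" (3), from world to camera coordinates, as OpenCV has them. Camera axes: x right, y down, z forward; pixel columns grow to the right and rows downward; lengths in mm; the calibration is good to about 2 mm. A picture is of the moment at which its call begins. There is no depth.
- finish_job(): hands the job in, once; it reports no verdict.
The state is a dict: "clock": time; "qpos": joint angles; "qd": joint speeds; "tau": joint torques, N m; "eef_pos": TCP position; "tool_rot": TCP orientation; "force": force on the tool from outside, world axes, zero at the start; "torque": the same for the moment, N m; "width": finger opening in mm.
Only numpy, scipy, OpenCV 4.12 (cv2) and the standard library are available. Lean on these libraries where they do the work, as an engineer would, in place of code of your own. Each camera call takes 0.05 s, during which the arm holds its last target. There are 200 camera calls.

## Task

Before the baby things are wheeled indoors, try the wheel brake of the trolley that carries the grey basket: push its red lever fully down so that the wheels lock, then lift it fully up again so that they are released, and let go. Leave the brake lever of the other trolley, the one with the yellow crate, as it is, and do not shift or knock over the glass jar.

Things in the scene. Friction and masses are not known exactly. Their poses are not given: they have to be found in the camera images.
- basket_brake (a joint): Hinge of the brake lever of the grey basket trolley, rad: 0 fully up (stop, lever 40 deg above level, wheels free) to 1.05 fully down (stop, 20 deg below level, locked). Starts at 0.22 to 0.45. Stiff, no spring: about 3 N at the pad turns it and it stays where left. Axis level, 95 mm above the shelf, along the trolley's front. The trolley (280 x 220 mm, rim 165 mm high) cannot roll.
- basket_brake_pad (a point): Centre of the red pad at that lever's free end: 34 mm along the lever, 26 wide, 12 thick, on a steel bar 14 wide. Its frame turns with the lever: -x along the lever, outward, roughly to the robot; y along the hinge axis; z square to the pad. The hinge axis is 78 mm away along +x. Pad height 145 mm when up, 68 when down; space beside and below it is free to press, pinch or lift it.
- crate_brake_pad (a point): Centre of the like red pad on the like lever of the other trolley, which carries the yellow crate of toy bricks. Same sizes and axes. It must stay as it is.
- jar_mid (a point): Centre, half-way up, of a small clear, faintly green open glass jar, 66 mm across, 85 mm high, with a steel spring clip on its rim (to 100 mm high), standing loose on the shelf to one side of the trolleys. z is up. To be left alone.

How it is judged:
By the outcome, as a careful person would: the job done as asked, in the order asked, and still so for the second after the job is handed in, with the robot touching nothing.
It also fails if it takes over 42 s, if anything falls off the work surface, if the arm or the gripper's body presses on something with over 40 N, if the wrist force passes 120 N, or if a joint passes its speed limit or range.

## Working session

There is one attempt and no reset: what is moved stays moved. The work goes in short steps, Python scripts to look and compute and a tool call to move; the robot and the scene stay as the last step left them, time stands still between calls to the robot, and variables do not carry over. Pictures are saved under pics/ and viewed, about 8 in all and at most 12, crops included, and the job is handed in when it is done.

Besides the shell and the picture viewer there is one more tool, called after "Call:" by a JSON object that holds its "fn" and its "kwargs". apply_moves: Moves the arm, as the interface text tells. Shifts and turns lie within -1 to 1; 1 stands for 0.04 m of shift or 5 degrees of turn. Its arguments: {"type":"object","properties":{"commands":{"type":"array"},"claw":{"type":"number"}},"required":["commands"]}

```bash
mkdir -p pics; cat > h.py <<'E'
import numpy as np, cv2
from cell import readout, eyes, finish_job
def snap(n,f):
    d=eyes.get_image(n); cv2.imwrite('pics/'+f,d['image'][:,:,::-1]); np.savez('pics/'+f[:-4],**d); return d
def ray(d,u,v):
    K=np.array(d['mtx']); y=np.array([(u-K[0,2])/K[0,0],(v-K[1,2])/K[1,1]]); s=y.copy(); k=float(d['k1'])
    for _ in range(30): s=y/(1+k*(s@s))
    R=cv2.Rodrigues(np.array(d['rvec'],float))[0]; t=np.array(d['tvec'],float).ravel()
    w=R.T@np.array([s[0],s[1],1]); return -R.T@t, w/np.linalg.norm(w)
def plane(d,u,v,z):
    c,w=ray(d,u,v); return c+w*(z-c[2])/w[2]
def meet(a,b):
    (c1,w1),(c2,w2)=a,b
    s=np.linalg.lstsq(np.c_[w1,-w2],c2-c1,rcond=None)[0]
    p,q=c1+s[0]*w1,c2+s[1]*w2; return (p+q)/2,np.linalg.norm(p-q)
def red(d):
    h=cv2.cvtColor(d['image'],cv2.COLOR_RGB2HSV)
    m=(((h[...,0]<8)|(h[...,0]>172))&(h[...,1]>140)&(h[...,2]>60)).astype('uint8')
    n,l,s,c=cv2.connectedComponentsWithStats(m)
    return [(s[i].tolist(),c[i].round(1).tolist()) for i in range(1,n) if s[i][4]>15]
E
python3 - <<'E'
from h import *
for n in('side','top'):
    d=snap(n,n+'0.png'); print(n,red(d)); print(ray(d,320,200),d['mtx'].tolist())
s=readout.read_state(); print(s)
a=cv2.imread('pics/side0.png');b=cv2.imread('pics/top0.png')
E
```

```text
side [([344, 143, 11, 7, 60], [349.2, 146.5]), ([271, 235, 14, 10, 108], [277.7, 239.1]), ([101, 334, 22, 25, 261], [112.6, 347.6]), ([123, 345, 38, 19, 344], [145.4, 353.1])]
(array([ 160.14434457,  764.46305068, 1042.3308017 ]), array([ 0.27706395, -0.61528187, -0.73801341])) [[423.72827158048483, 0.0, 311.0164459650154], [0.0, 423.72827158048483, 193.18554332976848], [0.0, 0.0, 1.0]]
top [([166, 133, 20, 37, 225], [176.6, 151.9]), ([268, 190, 8, 9, 56], [271.3, 193.8]), ([391, 196, 7, 8, 54], [393.9, 199.6])]
(array([ 199.69527022,   -2.93094133, 1771.33910879]), array([ 1.92158987e-01,  1.31776359e-04, -9.81363799e-01])) [[459.9142242823975, 0.0, 321.54339738007417], [0.0, 459.9142242823975, 196.76425840625134], [0.0, 0.0, 1.0]]
{'clock': 0.1, 'qpos': array([ 1.27020236,  0.62929145,  0.03845589,  1.51827644, -0.02699311,
        0.99625075, -0.02000401]), 'qd': array([ 0.0002189 , -0.00176996,  0.00066497, -0.00298571,  0.0014687 ,
        0.00249294, -0.00096006]), 'tau': array([ 2.91527351e-03, -5.64536369e+01,  1.23109091e+00, -1.93975371e+01,
        1.15364202e-02,  5.45156407e-03, -4.81373729e-05]), 'eef_pos': array([ 151.11061695, -631.62385391,  230.45401849]), 'tool_rot': array([-1.57082772,  0.00170737, -1.33601185]), 'force': array([ 0.25140983,  0.29328692, -0.41763059]), 'torque': array([ 0.0492264 , -0.01115436,  0.03411331]), 'width': 85.50479827218173}
```

View pics/side0.png

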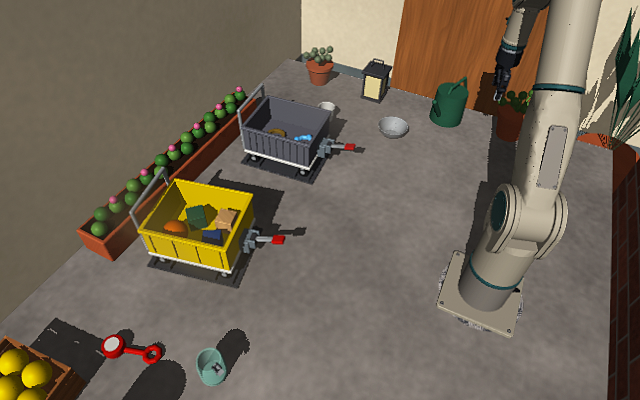

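View pics/top0.png

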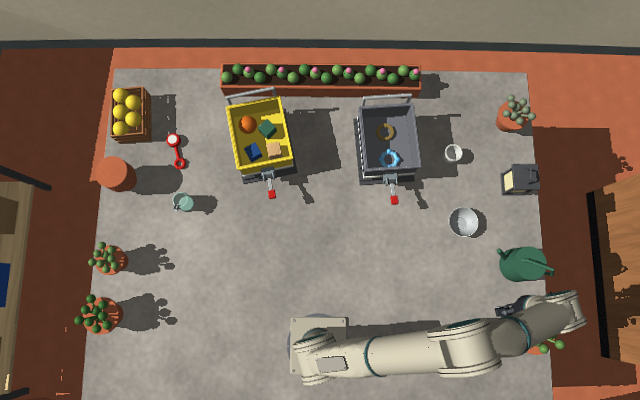

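The grey trolley's red pad is at side (349,146) and top (394,200). The crate pad is at side (278,239) and top (271,194). The jar is at top (183,202) and side (212,366), well to the left.

```bash
python3 - <<'E'
from h import *
S=dict(np.load('pics/side0.npz'));T=dict(np.load('pics/top0.npz'))
for n,a,b in(('grey',(349.2,146.5),(393.9,199.6)),('crate',(277.7,239.1),(271.3,193.8)),('jar',(212,366),(183,202))):
    print(n,meet(ray(S,*a),ray(T,*b)))
print('basket corners',[plane(T,u,v,165).round() for u,v in((357,106),(415,106),(360,174),(420,174))])
print('cup,bowl',plane(T,454,152,40),plane(T,464,222,40))
print('hinge?',plane(T,391,182,95))
for n,(x0,y0,x1,y1),D in(('a',(290,95,370,175),S),('b',(350,150,430,230),T)):
    c=D['image'][y0:y1,x0:x1,::-1]; cv2.imwrite(f'pics/c{n}.png',cv2.resize(c,None,fx=5,fy=5,interpolation=cv2.INTER_CUBIC))
a=cv2.imread('pics/ca.png');b=cv2.imread('pics/cb.png');cv2.imwrite('pics/cc.png',np.hstack([a,b]))
E
```

```text
grey (array([ 528.57654171, -274.60590402,  113.92406634]), np.float64(1.0439240096768578))
crate (array([545.36012538, 176.48007304, 117.80978009]), np.float64(0.46402925850010934))
jar (array([526.01512585, 523.27981475,  44.21186034]), np.float64(1.1417693276044445))
basket corners [array([ 872., -138.,  165.]), array([ 875., -355.,  165.]), array([ 611., -146.,  165.]), array([ 613., -363.,  165.])]
cup,bowl [ 736.20459179 -529.86115679   40.        ] [ 457.59212162 -554.42779466   40.        ]
hinge? [ 599.02388105 -268.49271384   95.        ]
```

View pics/cc.png

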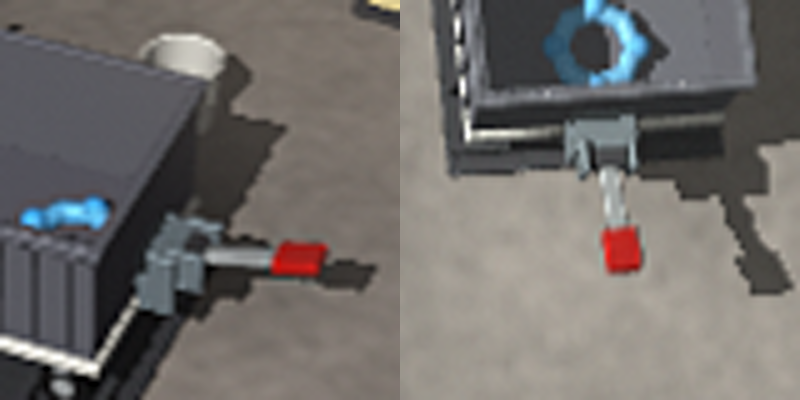

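The grey trolley's lever points at the robot, with the pad at about (529,-275,112) and the hinge at about x 605. I'll pinch the pad sideways with the tool pointing down and follow the arc down, then up. First I move above it.

Call:
{"fn": "apply_moves", "kwargs": {"commands": [[[-0.45,0,0.8,0,0.3,0],[-0.45,0,0.8,0,0.3,0],[-0.45,0,0.8,0,0.3,0],[-0.45,0,0.8,0,0.3,0],[-0.45,0,0.8,0,0.3,0],[-0.45,0,0.8,0,0.3,0],[-0.45,0,0.8,0,0.3,0],[-0.45,0,0.8,0,0.2,0]]], "claw": 60}}

```text
clock: 0.77
eef_pos: [379.6, -454.0, 224.8]
tool_rot: [-1.583, 0.003, -1.569]
force: [0.0, -0.3, 0.5]
width: 60.0
```

```bash
cat >> h.py <<'E'
from scipy.spatial.transform import Rotation as Ro
def togo(p,rpy=(-np.pi/2,0,-1.52)):
    s=readout.read_state(); R=Ro.from_euler('xyz',s['tool_rot']); G=Ro.from_euler('xyz',rpy)
    print('t',s['clock'],'pos',s['eef_pos'].round(1),'rpy',s['tool_rot'].round(3),'F',s['force'].round(1),'w',round(s['width'],1))
    print('units',(R.inv().apply(np.array(p)-s['eef_pos'])/40).round(2),'rot',((R.inv()*G).as_rotvec()*180/np.pi/5).round(2))
E
python3 -c "
from h import *
togo((525,-274,185))"
```

```text
t 0.7667 pos [ 379.6 -454.   224.8] rpy [-1.583  0.003 -1.569] F [ 0.  -0.3  0.5] w 60.0
units [-4.49  0.96  3.66] rot [ 0.14 -0.56 -0.04]
```

Call:
{"fn": "apply_moves", "kwargs": {"commands": [[[-0.65,0.13,0.53,0,-0.1,0],[-0.65,0.13,0.53,0,-0.1,0],[-0.65,0.13,0.53,0,-0.1,0],[-0.65,0.13,0.53,0,-0.1,0],[-0.65,0.13,0.53,0,-0.1,0],[-0.65,0.13,0.53,0,0,0],[-0.65,0.13,0.53,0,0,0],[0,0,0,0,0,0]]]}}

```text
clock: 1.43
eef_pos: [535.9, -248.8, 182.8]
tool_rot: [-1.58, 0.009, -1.511]
force: [0.6, 1.2, 0.3]
width: 59.9
```

```bash
python3 - <<'E'
from h import *
togo((525,-274,185))
d=snap('wrist','w1.png'); print(red(d)); s=snap('side','s1.png');print(red(s))
E
```

```text
t 1.4333 pos [ 535.9 -248.8  182.8] rpy [-1.58   0.009 -1.511] F [0.6 1.2 0.3] w 59.9
units [ 0.61 -0.06 -0.31] rot [ 0.11  0.1  -0.1 ]
[([335, 200, 38, 49, 1709], [353.7, 224.0])]
[([344, 143, 11, 7, 60], [349.2, 146.5]), ([271, 235, 14, 10, 107], [277.6, 239.1]), ([101, 334, 22, 25, 260], [112.5, 347.6]), ([123, 345, 38, 20, 345], [145.3, 353.2])]
```

View pics/w1.png

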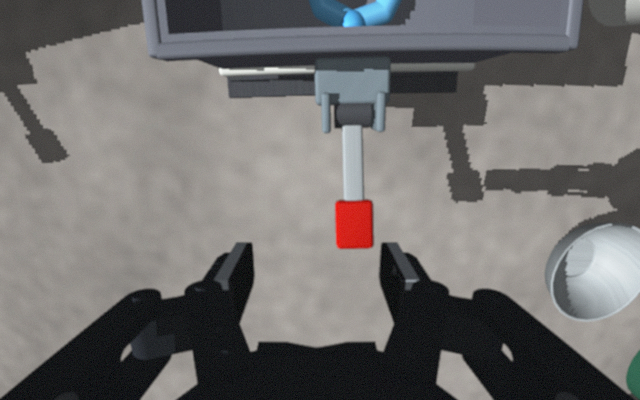

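The wrist view shows the pad at (354,224) and the hinge barrel at (354,114). The lever is upright in the image, and the rim at row 50 clears the fingers. Next I refine the pad and hinge positions.

```bash
python3 - <<'E'
from h import *
W=dict(np.load('pics/w1.npz'));S=dict(np.load('pics/side0.npz'));T=dict(np.load('pics/top0.npz'))
w=ray(W,353.7,224)
print('W-S',meet(w,ray(S,349.2,146.5)),'W-T',meet(w,ray(T,393.9,199.6)))
for z in(114,120,124): print(z,plane(W,353.7,224,z).round(1))
print('hinge',plane(W,354,114,103).round(1),'lever far',plane(W,352.5,130,105).round(1))
print('bracket L,R',plane(W,316,70,100).round(1),plane(W,389,70,100).round(1))
print('rim',plane(W,157,50,160).round(1),plane(W,572,45,160).round(1))
E
```

```text
W-S (array([ 528.41508848, -274.48161181,  114.63320487]), np.float64(1.4013455412918145)) W-T (array([ 527.8821003 , -274.72785361,  114.78801023]), np.float64(0.3396244243851122))
114 [ 527.6 -275.   114. ]
120 [ 529.8 -274.2  120. ]
124 [ 531.3 -273.6  124. ]
hinge [ 602.1 -269.5  103. ] lever far [ 591.6 -269.2  105. ]
bracket L,R [ 628.9 -242.2  100. ] [ 632.  -290.4  100. ]
rim [ 628.4 -165.2  160. ] [ 644.7 -368.3  160. ]
```

```bash
python3 -c "
from h import *
togo((528,-274.5,185),(-1.5708,0,-1.50))"
```

```text
t 1.5333 pos [ 532.1 -255.5  183.6] rpy [-1.583  0.004 -1.517] F [-0.6 -0.1  0.5] w 60.1
units [ 0.47 -0.04 -0.13] rot [ 0.14 -0.2  -0.04]
```

Call:
{"fn": "apply_moves", "kwargs": {"commands": [[[0.35,0,-0.1,0.1,-0.2,0],[0.1,0,0,0,0,0],[0,0,0,0,0,0],[0,0,0,0,0,0]]]}}

```text
clock: 1.87
eef_pos: [525.9, -278.5, 183.3]
tool_rot: [-1.577, 0.002, -1.506]
force: [-0.2, -0.7, -0.0]
width: 59.7
```

```bash
python3 -c "
from h import *
togo((528,-274.5,93),(-1.5708,0,-1.50))"
```

```text
t 1.8667 pos [ 525.9 -278.5  183.3] rpy [-1.577  0.002 -1.506] F [-0.2 -0.7 -0. ] w 59.7
units [-0.09  2.26  0.07] rot [ 0.07 -0.07 -0.02]
```

Call:
{"fn": "apply_moves", "kwargs": {"commands": [[[-0.05,0.4,0.03,0,0,0],[-0.03,0.5,0.03,0.05,0,0],[0,0.5,0,0,0,0],[0,0.5,0,0,0,0],[0,0.3,0,0,0,0],[0,0,0,0,0,0],[0,0,0,0,0,0]]]}}

```text
clock: 2.45
eef_pos: [527.2, -279.5, 94.6]
tool_rot: [-1.569, -0.001, -1.517]
force: [0.5, -0.4, 1.1]
width: 59.9
```

```bash
python3 -c "
from h import *
togo((528,-274.5,93),(-1.5708,0,-1.50))
d=snap('wrist','w2.png'); print(red(d))"
```

```text
t 2.45 pos [ 527.2 -279.5   94.6] rpy [-1.569e+00 -1.000e-03 -1.517e+00] F [ 0.5 -0.4  1.1] w 59.9
units [-0.12  0.04  0.03] rot [-0.02 -0.2   0.02]
[([274, 234, 63, 81, 4677], [305.1, 274.5])]
```

View pics/w2.png

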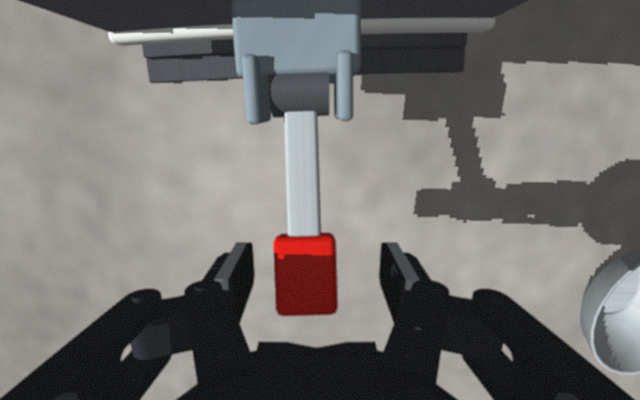

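The pad sits between the jaws at (305,275), about 5 mm left of the jaw centre. I centre on it, then close.

Call:
{"fn": "apply_moves", "kwargs": {"commands": [[[-0.12,0,0.02,0,-0.15,0],[0,0,0,0,0,0],[0,0,0,0,0,0]]]}}

```text
clock: 2.75
eef_pos: [529.0, -275.2, 97.4]
tool_rot: [-1.566, -0.003, -1.504]
force: [-0.4, -0.1, 0.2]
width: 60.1
```

Call:
{"fn": "apply_moves", "kwargs": {"commands": [[[0,0,0,0,0,0],[0,0,0,0,0,0],[0,0,0,0,0,0],[0,0,0,0,0,0],[0,0,0,0,0,0],[0,0,0,0,0,0]]], "claw": 15}}

```text
clock: 3.25
eef_pos: [530.1, -274.8, 99.4]
tool_rot: [-1.563, -0.005, -1.501]
force: [-0.2, -0.9, 0.4]
width: 24.5
```

```bash
python3 -c "
from h import *
togo((531,-274.2,49.3),(-1.5708,0,-1.50))"
```

```text
t 3.25 pos [ 530.1 -274.8   99.4] rpy [-1.563 -0.005 -1.501] F [-0.2 -0.9  0.4] w 24.5
units [-0.02  1.25  0.01] rot [-0.09 -0.01  0.05]
```

Call:
{"fn": "apply_moves", "kwargs": {"commands": [[[0,0.2,-0.03,0,0,0],[0,0.25,-0.02,0,0,0],[0,0.25,0,0,0,0],[0,0.25,0.02,0,0,0],[0,0.2,0.04,0,0,0],[0,0.15,0.04,0,0,0]]]}}

```text
clock: 3.75
eef_pos: [530.3, -274.9, 52.4]
tool_rot: [-1.564, -0.004, -1.499]
force: [-4.3, 1.7, 11.0]
width: 24.8
```

Call:
{"fn": "apply_moves", "kwargs": {"commands": [[[0,0.15,0.02,0,0,0],[0,0.15,0.02,0,0,0],[0,0.15,0,0,0,0]]]}}

```text
clock: 4.0
eef_pos: [532.4, -274.8, 46.0]
tool_rot: [-1.562, -0.004, -1.497]
force: [-14.6, 8.0, 55.2]
width: 25.0
```

```bash
python3 -c "
from h import *
togo((531,-274.2,49.3),(-1.5708,0,-1.50))
for n in('side','top','wrist'): d=snap(n,n+'3.png'); print(n,red(d)[:2])
"
```

```text
t 4.0 pos [ 532.4 -274.8   46. ] rpy [-1.562 -0.004 -1.497] F [-14.6   8.   55.2] w 25.0
units [-0.02 -0.08 -0.03] rot [-0.1   0.04  0.05]
side [([350, 156, 4, 7, 18], [351.4, 158.6]), ([271, 235, 14, 10, 108], [277.7, 239.1])]
top [([166, 133, 20, 37, 227], [176.6, 151.9]), ([268, 190, 8, 9, 56], [271.3, 193.8])]
wrist [([283, 245, 66, 67, 3492], [316.0, 281.5])]
```

View pics/wrist3.png

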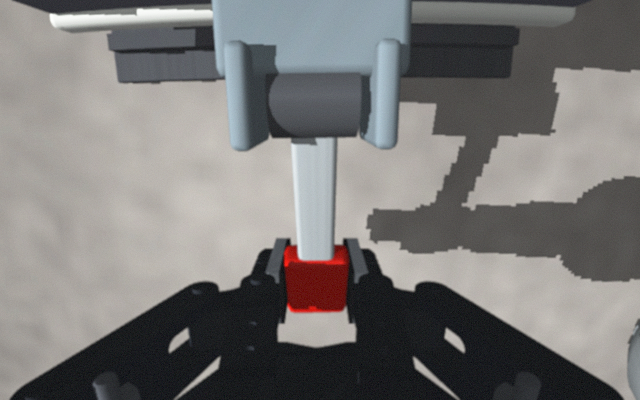

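The grip holds. 55 N at the pad, against the 3 N needed to turn it, and the tool height both put the lever on its lower stop. Now I lift along the arc.

Call:
{"fn": "apply_moves", "kwargs": {"commands": [[[0,-0.2,-0.06,0,0,0],[0,-0.25,-0.06,0,0,0],[0,-0.25,-0.03,0,0,0],[0,-0.25,0.02,0,0,0],[0,-0.25,0.06,0,0,0],[0,-0.25,0.1,0,0,0]]]}}

```text
clock: 4.65
eef_pos: [531.9, -274.5, 104.5]
tool_rot: [-1.564, -0.004, -1.495]
force: [3.9, -2.0, -11.8]
width: 25.1
```

Call:
{"fn": "apply_moves", "kwargs": {"commands": [[[0,-0.17,0.09,0,0,0],[0,-0.17,0.11,0,0,0],[0,-0.13,0.1,0,0,0]]]}}

```text
clock: 4.9
eef_pos: [541.3, -273.7, 122.8]
tool_rot: [-1.572, -0.003, -1.496]
force: [1.6, -2.8, -13.9]
width: 24.7
```

Call:
{"fn": "apply_moves", "kwargs": {"commands": [[[0,-0.14,0.1,0,0,0],[0,-0.14,0.08,0,0,0]]]}}

```text
clock: 5.07
eef_pos: [548.4, -273.0, 132.6]
tool_rot: [-1.574, -0.002, -1.496]
force: [6.0, -8.6, -45.7]
width: 24.9
```

The force shows the lever on the upper stop. I let go.

Call:
{"fn": "apply_moves", "kwargs": {"commands": [[[0,0,0,0,0,0],[0,0,0,0,0,0],[0,0,0,0,0,0],[0,0,0,0,0,0],[0,0,0,0,0,0]]], "claw": 65}}

```text
clock: 5.48
eef_pos: [552.4, -272.8, 138.2]
tool_rot: [-1.566, -0.003, -1.498]
force: [0.3, 0.4, -0.8]
width: 64.8
```

```bash
python3 - <<'E'
from h import *
togo((546,-273,240),(-1.5708,0,-1.50))
d=snap('wrist','w4.png'); print(red(d))
for z in (145,149,152): print(plane(d,*red(d)[0][1],z))
E
```

```text
t 5.4833 pos [ 552.4 -272.8  138.2] rpy [-1.566 -0.003 -1.498] F [ 0.3  0.4 -0.8] w 64.8
units [ 0.   -2.55 -0.15] rot [-0.05  0.02  0.03]
[([289, 242, 56, 73, 3789], [316.6, 279.1])]
[ 543.12886911 -273.53382903  145.        ]
[ 545.40421783 -273.35358031  149.        ]
[ 547.11072937 -273.21839377  152.        ]
```

View pics/w4.png

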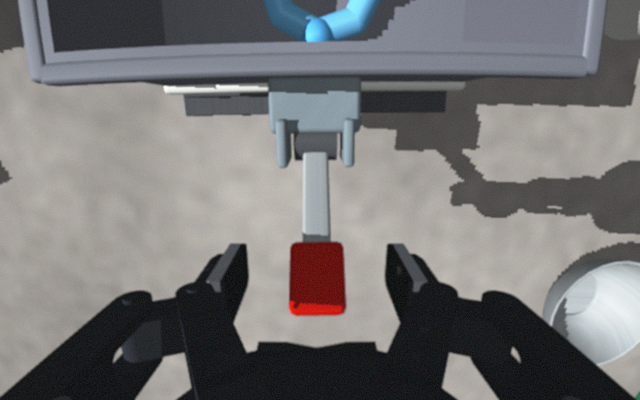

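The pad is free between the open jaws at (317,279), about where the fully-up position should be. I back off upward and towards the robot, then verify.

Call:
{"fn": "apply_moves", "kwargs": {"commands": [[[0,-0.4,-0.1,0,0,0],[0,-0.5,-0.1,0,0,0],[0,-0.5,-0.3,0,0,0],[0,-0.5,-0.5,0,0,0],[0,-0.3,-0.6,0,0,0],[0,0,-0.6,0,0,0],[0,0,-0.3,0,0,0],[0,0,0,0,0,0]]]}}

```text
clock: 6.2
eef_pos: [450.5, -279.2, 232.4]
tool_rot: [-1.56, -0.004, -1.497]
force: [-0.8, -0.2, 0.7]
width: 64.6
```

```bash
python3 - <<'E'
from h import *
togo((546,-273,240))
D={n:snap(n,n+'5.png') for n in('side','top','wrist')}
for n in D: print(n,red(D[n]))
p=red(D['wrist'])[0][1]; q=[r[1] for r in red(D['side'])]
for c in q[:2]: print(meet(ray(D['wrist'],*p),ray(D['side'],*c)))
H=np.array([604.3,-269.8,95])
c=D['side']['image'][90:180,290:380,::-1]; w=D['wrist']['image'][:,:,::-1]
cv2.imwrite('pics/f.png',np.hstack([cv2.resize(c,(400,400),interpolation=cv2.INTER_CUBIC),cv2.resize(w[:, 120:520],(400,400))]))
E
```

```text
t 6.2 pos [ 450.5 -279.2  232.4] rpy [-1.56  -0.004 -1.497] F [-0.8 -0.2  0.7] w 64.6
units [ 0.02 -0.16  2.39] rot [-0.12  0.26  0.05]
side [([341, 135, 10, 8, 53], [345.6, 138.5]), ([271, 235, 14, 10, 107], [277.6, 239.1]), ([101, 334, 22, 25, 259], [112.6, 347.6]), ([123, 345, 38, 19, 344], [145.4, 353.1])]
top [([166, 133, 20, 36, 225], [176.6, 151.8]), ([268, 190, 8, 9, 56], [271.3, 193.8]), ([391, 191, 8, 7, 50], [394.6, 194.0])]
wrist [([300, 56, 38, 44, 1600], [317.9, 77.7])]
(array([ 543.99880896, -273.13120062,  143.81459666]), np.float64(0.2521390482369074))
(array([ 695.72556447, -229.82496405, -462.0623286 ]), np.float64(197.62903987446637))
```

View pics/f.png

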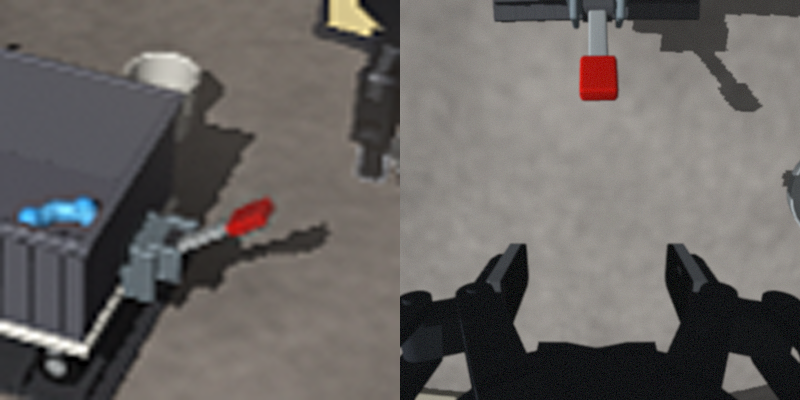

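```bash
python3 - <<'E'
from h import *
a=cv2.imread('pics/top0.png')[180:225,165:220];b=cv2.imread('pics/top5.png')[180:225,165:220]
print('jar patch diff',cv2.absdiff(a,b).mean()); print(finish_job())
E
```

```text
jar patch diff 3.608350168350168
the job is handed in; nothing more can be done
None
```

I pressed the grey basket trolley's brake lever down to its lower stop, lifted it to its upper stop, let go and backed away. The job is handed in at about 6.4 s on the clock, and `finish_job` gives no verdict.

- **Fully down:** the force at the pad rose to about 55 N with the tool at the expected height. The pad needs only about 3 N to turn, so I take this as the stop.
- **Fully up:** the force reached about 46 N. After release I measured the pad at (544, -273, 144) mm, against 145 mm high when fully up. That puts the lever at about 39 of 40 degrees, within the camera error, so I can't tell a one-degree sag from a measuring error.
- **Forces:** after release the tool force was near zero. The highest reading I saw was about 57 N, well under 120 N.
- **Other trolley:** the crate lever's pad is at the same pixels as before in both the side and top views.
- **Jar:** the arm never went near it. The top picture around it differs from the first one by a mean of 3.6 grey levels. I put that down to image noise, but I did not look into it further.

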